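Load and lock a D-shaped routing template

TASK

Set the wooden template into the pocket of the routing jig, turned so that its flat edge matches the pocket's flat, and lower it (do not drop it) until it sits fully home, flush with the ring. Then swing the catch by its red knob all the way round until its nose lies over the template, and let go. Leave the other things on the bench where they are.

Things in the scene. Friction and masses are not known exactly. Their poses are not given: they have to be found in the camera images.
- template: Loose routing template: light wooden disc, 110 mm diameter, 15 mm thick, with one straight flat 36 mm from the centre (yellow stripe along it) and a dark wooden grip bar upright in the middle of its top: 20 mm along x, 60 mm along y, from 14 to 55 mm above the underside. About 0.18 kg. Foot chamfered 2.5 mm. Starts flat on the bench, bar up. Origin: centre of its underside.
- template_center (a point): On the template's axis, 27.5 mm above its underside, inside the grip bar. Axes as template: z up, x towards the flat and square to it, y along the bar and parallel to the flat.
- template_flat (a point): Middle of the template's flat edge: 36 mm along x from its axis, 7.5 mm above the underside. Axes as template_center.
- jig: Fixed jig: plywood board 190 x 270 mm, 12 mm thick, carrying an aluminium ring of 156 mm outer diameter whose top is 35 mm above the bench; in the ring a D-shaped pocket, and beside it a swivelling catch. Origin: on the bench under the pocket's centre. Axes as pocket.
- pocket (a point): Centre of the pocket's floor, 20 mm above the bench. The pocket is D-shaped, 15 mm deep, 1.5 mm larger all round than the template (113 mm diameter, flat 37.5 mm from the centre); a seated template is flush with the ring's top. Axes: z up, x towards the pocket's flat and square to it, y away from the catch. The template fits only with its x along this x.
- pocket_flat (a point): Middle of the pocket's flat wall: 37.5 mm along x from the pocket's centre, 7.5 mm above its floor. Axes as pocket.
- catch_pivot (a point): Vertical pivot of the catch, 98 mm from the pocket's centre along the pocket's -y, 44 mm above the bench. Axes as pocket.
- catch_knob (a point): Axis of the red upright knob (18 mm diameter, from 49 to 89 mm above the bench) at mid-height, 69 mm; 48 mm from the pivot. The catch is a dark flat steel bar, 18 mm wide, 10 mm thick, underside 39 mm above the bench, turning level about the pivot; its nose reaches 60 mm from the pivot, opposite the knob. x: from knob through pivot to nose.
- catch (a joint): Turn of the catch, rad, counter-clockwise from above. 0 = open, nose along the pocket's +x, knob on the -x side of the pivot. 1.57 = nose at the pocket's centre, over the template's edge, knob on the side away from the pocket; stop at 1.60. Slight friction (about 1 N at the knob), stays where left. Starts between 0 and 0.4.
- jar: Bystander: amber glass jar with a yellow lid, 60 mm in diameter, 75 mm tall; origin at the centre of its underside.
- screwdriver: Bystander: orange-handled screwdriver, 180 mm long, lying on the bench.
- bridge_blank: Bystander: dark wooden bar 150 x 35 x 12 mm lying on the bench; origin at the centre of its underside.
- pot: Bystander: blue cylindrical pot, 64 mm in diameter, 60 mm tall; origin at the centre of its underside.
There are look-alikes about, which are no part of the job. Of the things like the template, leave any that is pink; of the rest the larger one is meant.

How it is judged:
On the way, in this order (a step that is already met when the one before it is completed fails the run):
1. the template is fully home in the pocket, flat to flat, with the catch still open (z of template_center in the frame of pocket below 0.0305 m and horizontal distance between template_center and pocket below 0.004 m and horizontal distance between template_flat and pocket_flat below 0.006 m and angle between template_center's own z axis and vertical below 0.05 rad and value of joint catch below 0.9 rad), for 0.2 s.
2. the catch is swung over the seated template (z of template_center in the frame of pocket below 0.0305 m and horizontal distance between template_center and pocket below 0.004 m and horizontal distance between template_flat and pocket_flat below 0.006 m and angle between template_center's own z axis and vertical below 0.05 rad and value of joint catch above 1.35 rad), for 0.2 s.
At the end, for the whole second after the job is handed in: Template in the pocket: underside within 3 mm of the floor, centre within 4 mm, middle of its flat within 6 mm of the pocket flat's middle, level within 0.05 rad; catch at 1.35 rad or more and at rest; the four bystanders within 30 mm of their starts (all of step 2 and velocity of joint catch between -0.05 and 0.05 rad/s and distance of each of jar, screwdriver, bridge_blank, pot from where it was at the start of the episode below 0.03 m); the robot touches nothing.
It fails at once if jar is pushed more than 30 mm or lifted (distance of jar from where it was at the start of the episode above 0.03 m).
It fails at once if screwdriver is pushed more than 30 mm or lifted (distance of screwdriver from where it was at the start of the episode above 0.03 m).
It fails at once if bridge_blank is pushed more than 30 mm or lifted (distance of bridge_blank from where it was at the start of the episode above 0.03 m).
It fails at once if pot is pushed more than 30 mm or lifted (distance of pot from where it was at the start of the episode above 0.03 m).
It fails at once if the template is dropped or slammed into the pocket (moving faster than 0.6 m/s within 25 mm of its seat) (horizontal distance between template_center and pocket below 0.02 m and z of template_center in the frame of pocket below 0.0525 m and linear speed of template above 0.6 m/s).
It also fails if it takes over 56 s, if anything falls off the work surface, if the arm or the gripper's body presses on something with over 40 N, if the wrist force passes 120 N, or if a joint passes its speed limit or range.

ROBOT

A 6-joint arm with a two-finger parallel gripper is mounted at the origin on the work surface. World frame = base frame: x ahead of the robot, y to its left, z up, the work surface at z = 0. Lengths are in m, angles in rad, forces in N, time in s.
With the tool pointing down it reaches from about 0.425 to 0.95 m from the base axis. Payload 3.5 kg.
Tool frame: the origin (TCP) lies between the finger pads; the fingertips stand 17 mm ahead of it and the grasp point (between the pads) lies 2 mm behind it (ctrl.tip_reach is the distance from the TCP to the fingertips, in m); z points along the fingers, y is the direction in which the jaws open and shut (so a half turn about z gives the same grasp; the last joint's range is limited). The gripper opens to 85 mm and grips with 20 to 120 N. Pads are 22 mm wide; open, the fingers measure 114 mm over their backs; the gripper's body (76 mm by 85 mm) begins 54 mm behind the grasp point. The pads swing forward as they close: fully open they stand 13 mm farther back than shut.
Start: joints at [-1.282, 0.286, 1.577, -0, 1.279, -0.15], TCP at [0.287, -0.611, 0.248] pointing down, gripper open.
Joint ranges: [-2.77, 2.77], [-0.9, 2.22], [0.21, 2.48], [-1.53, 4.67], [0.24, 2.81], [-2.84, 2.84]. Speed limits (rad/s): [2.79, 2.79, 3.14, 3.14, 3.14, 3.14].

INTERFACE

Orientations are given as a unit quaternion [x, y, z, w].
In Python, from plant import monitor, imaging, workorder, ctrl gives the robot as it stands.
- The arm moves only by the tool send_rows, never from a script. Its argument "rows" is a list of rows, each a list of 4 numbers: the shift along the world's x, y, z normalised to -1 to 1, where 1 is 0.3 m, then the turn about the world's z normalised to -1 to 1, where 1 is 360 degrees. A call has 1 to 20 rows; each row is the pose to reach, as a shift and turn from the pose commanded when the call began, turning the shorter way round; what a row does not reach only later rows make up. A row lasts 1/8 s, in which the tool goes at most 62.5 mm and 10.7 degrees, less where a joint would pass 70% of its speed; a pose out of reach is approached as far as the arm can. A call with a number of a shift or a turn outside -1 to 1 is refused whole. A call with a gripper value outside its range is refused whole. "jaw" is the closure, from 0 (fully open) to 1 (shut), set as the call begins (left out, the last holds). The fingers move at their own pace and stop on an object; "newtons" is the grip in N (left out, the last holds). Time passes only in rows, so rows that repeat a pose let the fingers close. It gives the time, the measured TCP pose, the force and the opening at its end, in the units of the state.
- monitor.get_state(): the state, without advancing time (a new reading comes with each control period).
- imaging.read_camera(name): name is "scene" or "top"; returns the picture (480x640x3 uint8, red, green, blue); there is no depth.
- imaging.calibration(name): a dict with "intrinsics" (3x3 intrinsics, pixels), "cam_to_world" (4x4, takes a point from camera to world coordinates). Camera axes: x right, y up, looking along -z (the intrinsics and any distortion apply to the point x, -y, -z); pixel columns grow to the right and rows downward; lengths in m; the calibration is good to about 2 mm. A picture is of the moment at which its call begins. calibration takes no time and is no camera call.
- workorder.sign_off(): hands the job in, once; it reports no verdict.
The state is a dict: "time": time; "qpos": joint angles; "dq": joint speeds; "joint_efforts": joint torques, N m; "eef_pos": TCP position; "tcp_rot": TCP orientation; "contact_force": force on the tool from outside, world axes, zero at the start; "wrist_torque": the same for the moment, N m; "opening": opening from 0.0 (shut) to 1.0 (fully open).
Only numpy, scipy, OpenCV 4.12 (cv2) and the standard library are available. Lean on these libraries where they do the work, as an engineer would, in place of code of your own. Each camera call takes 0.05 s, during which the arm holds its last target.

## Working session

There is one attempt and no reset: what is moved stays moved. The work goes in short steps, Python scripts to look and compute and a tool call to move; the robot and the scene stay as the last step left them, time stands still between calls to the robot, and variables do not carry over. Pictures are saved under pics/ and viewed, and the job is handed in when it is done.

Besides the shell and the picture viewer there is one more tool, called after "Request:" in YAML: its name, and indented under it one key for each argument. send_rows: Moves the arm, as the interface text tells. Scaled input: -1 to 1 covers 0.3 m each way for a shift and 360 degrees each way for a turn. Its arguments: {"type":"object","properties":{"rows":{"type":"array"},"jaw":{"type":"number"},"newtons":{"type":"number"}},"required":["rows"]}

```bash
ls; mkdir -p pics
python3 - <<'E'
from plant import monitor, imaging, ctrl
import cv2
print(monitor.get_state(), ctrl.tip_reach)
for n in("scene","top"):
    im=imaging.read_camera(n); cv2.imwrite(f"pics/{n}0.png",im[:,:,::-1]); c=imaging.calibration(n); print(n,c)
E
```

```text
pics
{'time': 0.0, 'qpos': array([-1.28196763e+00,  2.87202968e-01,  1.57817659e+00,  7.65287313e-06,
        1.27858432e+00, -1.49994377e-01]), 'dq': array([ 5.29027805e-04, -4.56303443e-04,  4.40021803e-05, -1.92129154e-04,
       -6.36826781e-04, -1.47796810e-03]), 'joint_efforts': array([-2.10605838e-03, -4.05982983e+01, -2.92625624e+01, -2.46744294e-04,
        5.77288694e-03,  9.48431307e-07]), 'eef_pos': array([ 0.28664534, -0.61043598,  0.24692248]), 'tcp_rot': array([ 9.76025255e-01,  2.17654073e-01, -7.85814601e-05, -1.18300809e-03]), 'contact_force': array([0.04656526, 0.1615639 , 0.21455224]), 'wrist_torque': array([-0.02015371,  0.02874095,  0.03789165]), 'opening': 1.0029025921169614} 0.017
scene {'intrinsics': array([[498.58658107,   0.        , 321.14987179],
       [  0.        , 498.58658107, 236.76612135],
       [  0.        ,   0.        ,   1.        ]]), 'cam_to_world': array([[ 0.71313602, -0.38155147,  0.58809479,  1.45487709],
       [ 0.70064413,  0.4156063 , -0.57997346, -0.87596651],
       [-0.02312617,  0.82564513,  0.56371562,  0.96171903],
       [ 0.        ,  0.        ,  0.        ,  1.        ]])}
top {'intrinsics': array([[561.22317336,   0.        , 321.9818836 ],
       [  0.        , 561.22317336, 237.36092944],
       [  0.        ,   0.        ,   1.        ]]), 'cam_to_world': array([[-0.02665946,  0.99716148, -0.07041488,  0.46700097],
       [-0.99964041, -0.02638995,  0.0047551 ,  0.01825048],
       [ 0.00288336,  0.07051633,  0.99750646,  1.4014378 ],
       [ 0.        ,  0.        ,  0.        ,  1.        ]])}
```

View pics/scene0.png

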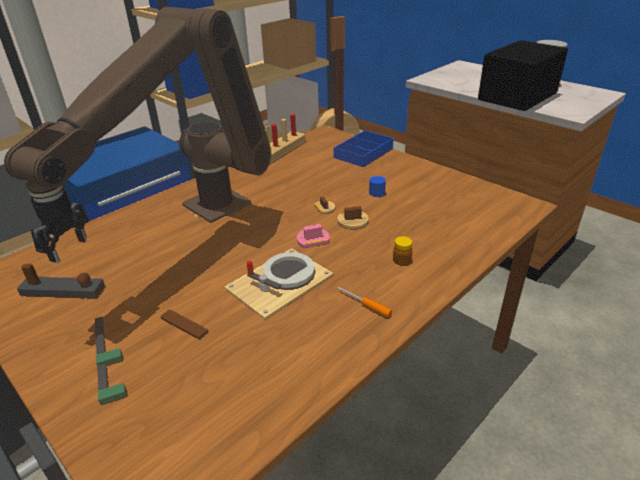

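View pics/top0.png

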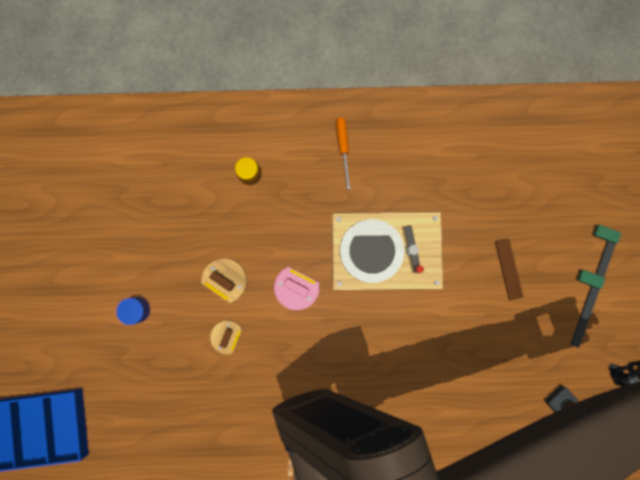

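Run:
```python
import cv2
im=cv2.imread("pics/top0.png")
a=cv2.resize(im[230:370,180:340],None,fx=5,fy=5,interpolation=cv2.INTER_CUBIC)[:600]
cv2.imwrite("pics/cropA.png",a)
b=cv2.resize(im[205:300,325:450],None,fx=6,fy=6,interpolation=cv2.INTER_CUBIC)
cv2.imwrite("pics/cropB.png",b)
```

```text
(no output)
```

View pics/cropA.png

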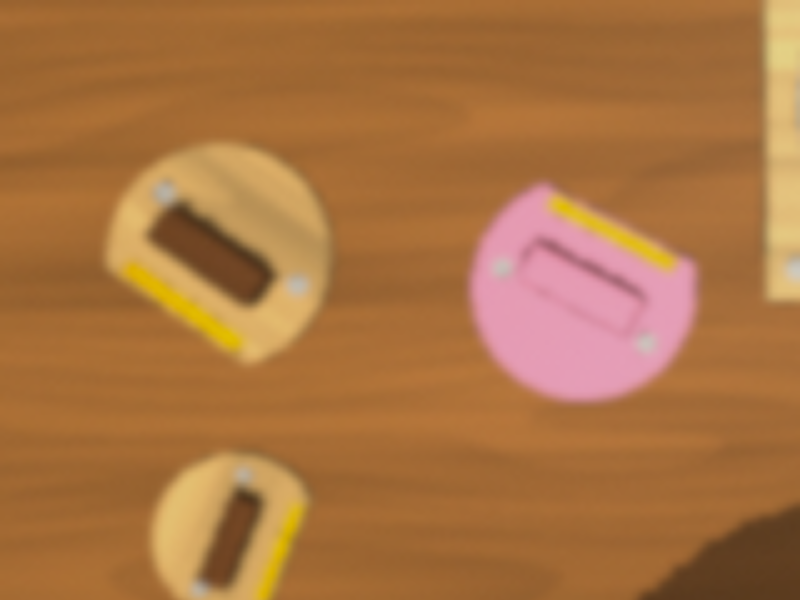

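View pics/cropB.png

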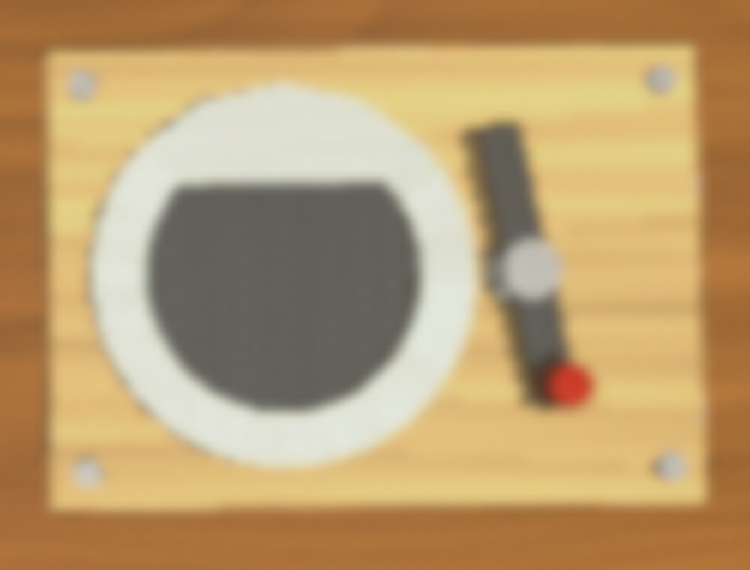

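Candidates in the top view: large wooden disc (223,281), small wooden disc (226,338) and pink disc (296,288). Leaving out pink, the larger wooden one at (223,281) is meant, and the crop confirms it. The jig's flat faces image-up and the red knob is at about (419,269).

```bash
cat > h.py <<'E'
import numpy as np, cv2
from scipy.optimize import least_squares
from plant import monitor, imaging, workorder, ctrl
def plane(n,uv,z):
    c=imaging.calibration(n);K=c["intrinsics"];T=c["cam_to_world"]
    uv=np.atleast_2d(uv).astype(float)
    d=np.c_[(uv[:,0]-K[0,2])/K[0,0],-(uv[:,1]-K[1,2])/K[1,1],-np.ones(len(uv))]@T[:3,:3].T
    s=(z-T[2,3])/d[:,2]
    return (T[:3,3]+s[:,None]*d)[:,:2]
def proj(n,p):
    c=imaging.calibration(n);K=c["intrinsics"];T=c["cam_to_world"]
    q=(np.asarray(p)-T[:3,3])@T[:3,:3]
    return np.array([K[0,0]*q[0]/-q[2]+K[0,2],K[1,1]*q[1]/q[2]+K[1,2]])
def circ(P,loss="soft_l1"):
    f=lambda a:np.hypot(P[:,0]-a[0],P[:,1]-a[1])-a[2]
    r=least_squares(f,[*P.mean(0),.05],loss=loss,f_scale=.001)
    return r.x,np.abs(f(r.x))
def big(mask,roi):
    u0,v0,u1,v1=roi; m=np.zeros_like(mask); m[v0:v1,u0:u1]=mask[v0:v1,u0:u1]
    cs,_=cv2.findContours(m,cv2.RETR_EXTERNAL,cv2.CHAIN_APPROX_NONE)
    return max(cs,key=cv2.contourArea)[:,0,:]
E
cat > m.py <<'E'
from h import *
im=cv2.imread("pics/top0.png");hsv=cv2.cvtColor(im,cv2.COLOR_BGR2HSV)
for p in [(223,265),(240,290),(215,290),(222,281),(200,250),(250,300),(373,225),(373,260),(350,225),(419,269),(415,240),(423,225)]:
    print(p,hsv[p[1],p[0]])
E
python3 m.py
```

```text
(223, 265) [ 18 136 195]
(240, 290) [ 18 129 222]
(215, 290) [ 24 255 226]
(222, 281) [ 13 175 112]
(200, 250) [ 15 177 166]
(250, 300) [ 15 174 169]
(373, 225) [ 34  16 225]
(373, 260) [21 26 99]
(350, 225) [ 21 107 223]
(419, 269) [  3 202 205]
(415, 240) [ 20 108 194]
(423, 225) [ 20 118 225]
```

```bash
cat > m.py <<'E'
from h import *
import sys
S=4
def up(path):
    im=cv2.resize(cv2.imread(path),None,fx=S,fy=S,interpolation=cv2.INTER_CUBIC)
    return im,cv2.cvtColor(im,cv2.COLOR_BGR2HSV).astype(int)
def px(c): return (np.asarray(c,float)+.5)/S-.5
def dirfit(P):
    vx,vy,x,y=cv2.fitLine(P.astype(np.float32),cv2.DIST_HUBER,0,.001,.001).ravel(); return np.array([vx,vy]),np.array([x,y])
im,H=up(sys.argv[1]);h,s,v=H[...,0],H[...,1],H[...,2]
n="top"
def M(c): return (c.astype(np.uint8)*255)
r=[S*a for a in(195,250,255,310)]
# template
c=big(M((v>185)&((s<155)|((h>=21)&(s>200)))),r); P=plane(n,px(c),.015)
y=big(M((h>=21)&(s>210)&(v>170)),r); Y=plane(n,px(y),.015)
rect=cv2.minAreaRect((Y*1000).astype(np.float32));print("stripe mm",rect)
b=big(M((v<140)&(s>150)),[S*a for a in(205,265,240,297)]);B=plane(n,px(b),.055)
rb=cv2.minAreaRect((B*1000).astype(np.float32));print("bar mm",rb)
bp=cv2.boxPoints(rb);
e=max([bp[1]-bp[0],bp[2]-bp[1]],key=np.linalg.norm);e/=np.linalg.norm(e)
yp=cv2.boxPoints(rect);ey=max([yp[1]-yp[0],yp[2]-yp[1]],key=np.linalg.norm);ey/=np.linalg.norm(ey)
sc=np.array(rect[0])/1000;bc=np.array(rb[0])/1000
nrm=np.array([ey[1],-ey[0]]); nrm*=np.sign(nrm@(sc-P.mean(0)))
# arc points: those not near flat
dd=(P-P.mean(0))@nrm
A=P[dd<.02];(cx,cy,R),res=circ(A);print("template circle",cx,cy,R,res.mean(), "flat dist",np.percentile((P-[cx,cy])@nrm,97),"stripe lateral",(sc-[cx,cy])@ey)
nb=np.array([e[1],-e[0]]);nb*=np.sign(nb@nrm)
print("ang x (stripe)",np.degrees(np.arctan2(*nrm[::-1])),"(bar)",np.degrees(np.arctan2(*nb[::-1])))
# pocket
rj=[S*a for a in(330,210,445,295)]
c=big(M((s<60)&(v>165)),[S*a for a in(330,210,408,295)]);Q=plane(n,px(c),.035);(a,bb,R),res=circ(Q);print("ring",a,bb,R,res.mean())
c=big(M((s<60)&(v<160)),[S*a for a in(345,225,400,280)]);Q=plane(n,px(c),.035)
lo=Q[Q[:,0]<Q[:,0].max()-.012];(a2,b2,R2),res=circ(lo);print("pocket circle",a2,b2,R2,res.mean())
top=Q[(Q[:,0]>Q[:,0].max()-.006)&(abs(Q[:,1]-b2)<.03)];d,x0=dirfit(top);nn=np.array([d[1],-d[0]]);nn*=np.sign(nn[0]);print("flat ang",np.degrees(np.arctan2(*nn[::-1])),"dist",(x0-[a2,b2])@nn)
# board
c=big(M((h>=17)&(s<145)&(v>175)|(s<60)),rj);
Bd=plane(n,px(c),.012);rt=cv2.minAreaRect((Bd*1000).astype(np.float32));print("board",rt)
k=big(M(((h<8)|(h>172))&(s>180)&(v>150)),rj);(kc,kr)=cv2.minEnclosingCircle(k.astype(np.float32));K=plane(n,px(kc),.089)[0];print("knob",K,px(kc),kr/S)
g=big(M((s<60)&(v>130)),[S*a for a in(408,240,422,262)]);gc=cv2.moments(g);print("pivot px",px([gc['m10']/gc['m00'],gc['m01']/gc['m00']]),plane(n,px([gc['m10']/gc['m00'],gc['m01']/gc['m00']]),.05))
E
python3 m.py pics/top0.png
```

```text
stripe mm ((439.8864440917969, 275.4083251953125), (66.81952667236328, 8.048751831054688), 54.12364196777344)
bar mm ((465.1602478027344, 254.11276245117188), (60.40743637084961, 21.185012817382812), 53.79657745361328)
template circle 0.459879147126702 0.262962367486431 0.05591779491520606 0.006585971080916887 flat dist 0.027392565208681725 stripe lateral -0.0016317382533536078
ang x (stripe) 144.12361 (bar) 143.79659
ring 0.528370643704259 -0.10851979455893396 0.07762860253734684 0.0003993966352166366
pocket circle 0.5287960089510374 -0.10887133360920909 0.055244589771688966 0.0001942322856500316
flat ang -1.5152681 dist 0.03693421342345469
board ((527.9251098632812, -148.46681213378906), (272.9007263183594, 193.05076599121094), 89.15621948242188)
knob [ 0.48006406 -0.21350112] [419.37329102 268.78082275] 3.0725419521331787
pivot px [412.69677419 249.63805257] [[ 0.52694398 -0.20607836]]
```

```bash
cat > m2.py <<'E'
from m import *
print("-----")
m=M(((v>150)&(s<158)&(h>14))|((h>=21)&(s>200)&(v>150)))
m=cv2.morphologyEx(m,cv2.MORPH_OPEN,np.ones((5,5)))
c=big(m,r);c=cv2.convexHull(c)[:,0]
m2=np.zeros(v.shape,np.uint8);cv2.drawContours(m2,[c],-1,255,-1)
c=big(m2,r);P=plane(n,px(c),.015)
best=None
o=np.array([.460,.259])
for it in range(5):
    dd=(P-o)@nrm
    (cx,cy,R),res=circ(P[dd<.025]);o=np.array([cx,cy])
print("template",o,R,res.mean(),"flat",np.percentile((P-o)@nrm,[90,97]))
vis=im[S*240:S*320,S*190:S*260].copy();cv2.drawContours(vis,[c-[S*190,S*240]],-1,(255,0,0),1);cv2.drawContours(vis,[b-[S*190,S*240]],-1,(0,255,0),1)
cv2.imwrite("pics/fit.png",cv2.resize(vis,None,fx=1.8,fy=1.8))
E
python3 m2.py pics/top0.png|sed '1,/-----/d'
python3 - <<'E'
import cv2
im=cv2.imread("pics/scene0.png")
cv2.imwrite("pics/cropS.png",cv2.resize(im[190:245,290:390],None,fx=8,fy=8,interpolation=cv2.INTER_CUBIC))
cv2.imwrite("pics/cropS2.png",cv2.resize(im[240:320,220:340],None,fx=6,fy=6,interpolation=cv2.INTER_CUBIC))
E
```

```text
template [0.46434922 0.25681716] 0.05651058337725949 0.00023671025972388492 flat [0.0374361  0.03762824]
```

View pics/fit.png

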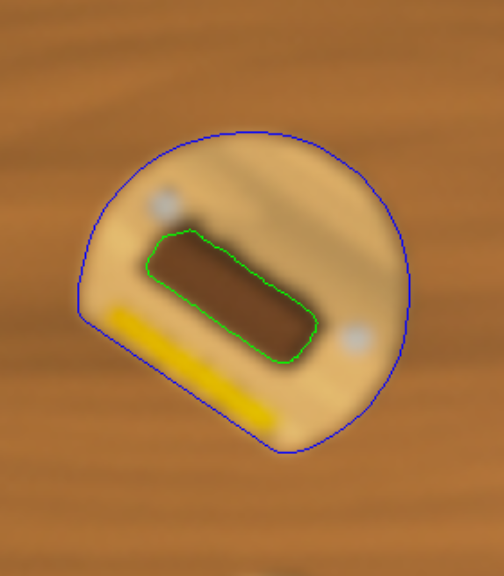

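View pics/cropS.png

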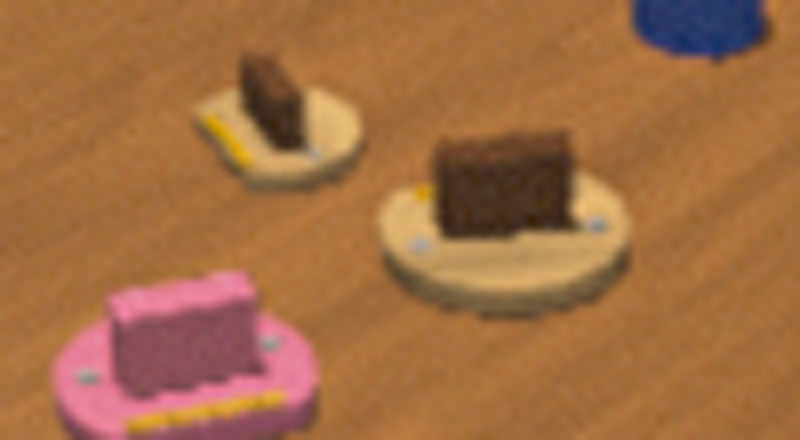

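View pics/cropS2.png

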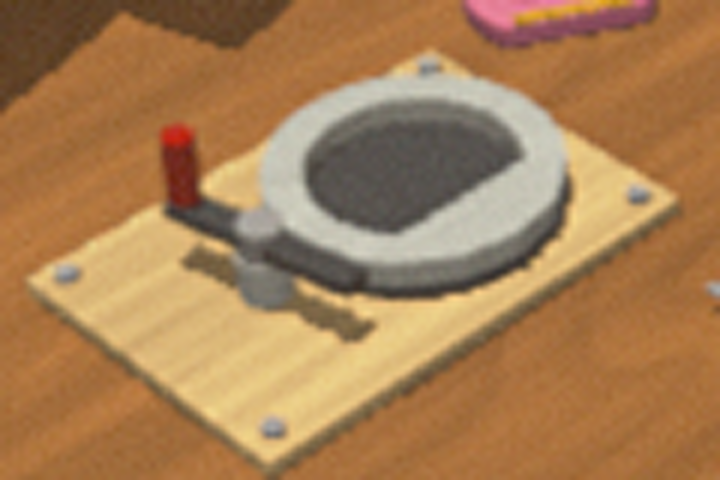

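Request:
send_rows:
  rows:
    - [0.2,0.2,0,0.03]
    - [0.4,0.4,0,0.06]
    - [0.5333,0.6,0,0.09]
    - [0.6667,0.8,0,0.12]
    - [0.6667,0.9333,0,0.15]
    - [0.6667,0.9333,0,0.18]
    - [0.6667,0.9333,0,0.2]
    - [0.6667,0.9333,0,0.2]
  jaw: 0
  newtons: 40

```text
time: 1.1
eef_pos: [0.4869, -0.3303, 0.2479]
tcp_rot: [0.662, 0.75, -0.0, -0.0]
contact_force: [0.4, 0.1, 0.2]
opening: 1.001
```

Request:
send_rows:
  rows:
    - [0,0.2,0,0.03]
    - [0,0.4,0,0.06]
    - [0,0.6,0,0.09]
    - [0,0.8,0,0.12]
    - [0,0.98,0,0.15]
    - [0,0.98,0,0.18]
    - [0,0.98,0,0.2]
    - [0,0.98,0,0.2]

```text
time: 2.1
eef_pos: [0.4867, -0.0373, 0.2481]
tcp_rot: [0.097, 0.995, 0.0, -0.0]
contact_force: [-0.2, -0.1, -0.5]
opening: 0.999
```

Request:
send_rows:
  rows:
    - [0,0.2,-0.08,0.03]
    - [0,0.4,-0.16,0.06]
    - [0,0.6,-0.24,0.09]
    - [0,0.8,-0.32,0.12]
    - [0,0.95,-0.4,0.15]
    - [0,0.95,-0.4,0.18]
    - [0,0.95,-0.4,0.1803]
    - [0,0.95,-0.4,0.1803]

```text
time: 3.1
eef_pos: [0.4874, 0.2473, 0.1287]
tcp_rot: [-0.452, 0.892, -0.0, 0.0]
contact_force: [-0.5, 0.2, 1.1]
opening: 1.0
```

```bash
cat > st.py <<'E'
from h import *
s=monitor.get_state();q=s["tcp_rot"]
print(s["time"],s["eef_pos"].round(4),"yaw y",round(float(np.degrees(2*np.arctan2(q[1],q[0]))-90),2),"q",s["qpos"].round(2),s["contact_force"].round(1),s["opening"])
E
python3 st.py
```

```text
3.1 [0.4874 0.2473 0.1287] yaw y 143.74 q [ 0.28  0.14  1.99 -0.    1.02 -2.22] [-0.5  0.2  1.1] 0.9999033674033369
```

Request:
send_rows:
  rows:
    - [-0.0767,0.033,0,0]
    - [-0.0767,0.033,0,0]
    - [-0.0767,0.033,-0.1,0]
    - [-0.0767,0.033,-0.2,0]
    - [-0.0767,0.033,-0.25,0]
    - [-0.0767,0.033,-0.285,0]
    - [-0.0767,0.033,-0.285,0]

```text
time: 3.98
eef_pos: [0.4637, 0.2578, 0.0426]
tcp_rot: [-0.454, 0.891, 0.0, -0.0]
contact_force: [0.4, -0.0, -0.2]
opening: 0.996
```

```bash
python3 st.py
python3 - <<'E'
from h import *
for n,r in(("scene",(290,150,410,240)),("top",(180,230,280,330))):
    im=imaging.read_camera(n)[:,:,::-1]; u0,v0,u1,v1=r
    cv2.imwrite(f"pics/{n}1.png",cv2.resize(im[v0:v1,u0:u1],None,fx=5,fy=5,interpolation=cv2.INTER_CUBIC))
E
```

```text
3.975 [0.4637 0.2578 0.0426] yaw y 144.03 q [ 0.32  0.24  2.05 -0.    0.85 -2.2 ] [ 0.4 -0.  -0.2] 0.9964625044991993
```

View pics/scene1.png

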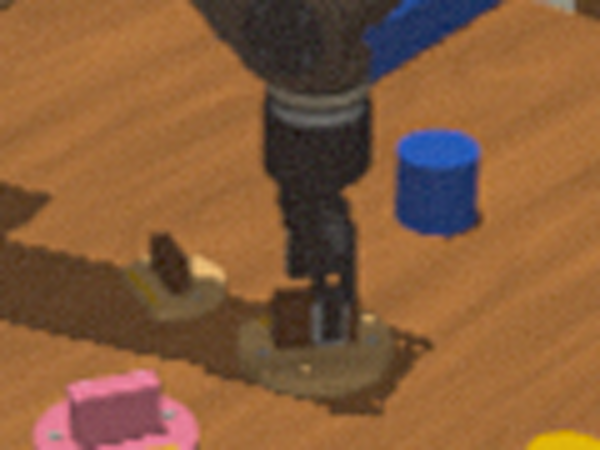

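View pics/top1.png

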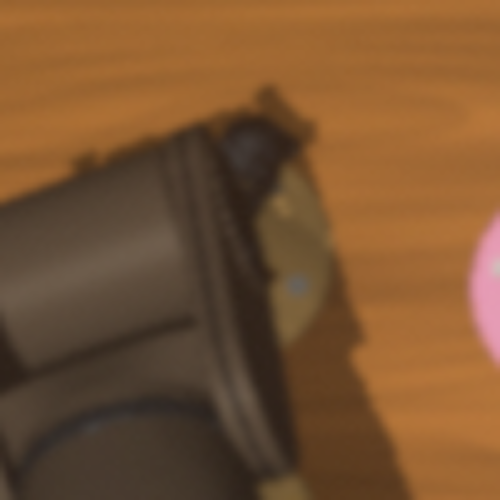

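Run:
```python
from h import *
t=np.array([.4637,.2578]);a=np.radians(144.03);ty=np.array([np.cos(a),np.sin(a)]);tx=np.array([-ty[1],ty[0]])
f=lambda p:((proj("scene",p)-[290,150])*5+2).round(0)
for s in(-.0425,-.057):
  for w in(-.011,.011):
    for z in(.03,.05): print(s,w,z,f([*(t+s*ty+w*tx),z]))
print("bar top corners")
for c in([.4643,.2568],):
  for sx in(-.01,.01):
    for sy in(-.03,.03): print(sx,sy,f([*(np.array(c)+sx*ty+sy*tx),.055]),f([*(np.array(c)+sx*ty+sy*tx),.015]))
im=cv2.imread("pics/scene0.png");hsv=cv2.cvtColor(im,cv2.COLOR_BGR2HSV)
m=((hsv[...,2]<120)&(hsv[...,1]>100)).astype(np.uint8)*255
b=big(m,(335,200,370,222));print("obs bar bbox", (b.min(0)-[290,150])*5+2,(b.max(0)-[290,150])*5+2)
```

```text
-0.0425 -0.011 0.03 [340. 353.]
-0.0425 -0.011 0.05 [341. 328.]
-0.0425 0.011 0.03 [309. 356.]
-0.0425 0.011 0.05 [310. 332.]
-0.057 -0.011 0.03 [345. 364.]
-0.057 -0.011 0.05 [346. 339.]
-0.057 0.011 0.03 [314. 367.]
-0.057 0.011 0.05 [314. 343.]
bar top corners
-0.01 -0.03 [357. 296.] [356. 344.]
-0.01 0.03 [273. 305.] [273. 353.]
0.01 -0.03 [350. 282.] [349. 330.]
0.01 0.03 [267. 291.] [267. 339.]
obs bar bbox [272 287] [357 347]
```

Run:
```python
from h import *
im=imaging.read_camera("scene")[:,:,::-1]
cv2.imwrite("pics/s2.png",cv2.resize(im[190:240,325:385],None,fx=12,fy=12,interpolation=cv2.INTER_CUBIC))
```

```text
(no output)
```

View pics/s2.png

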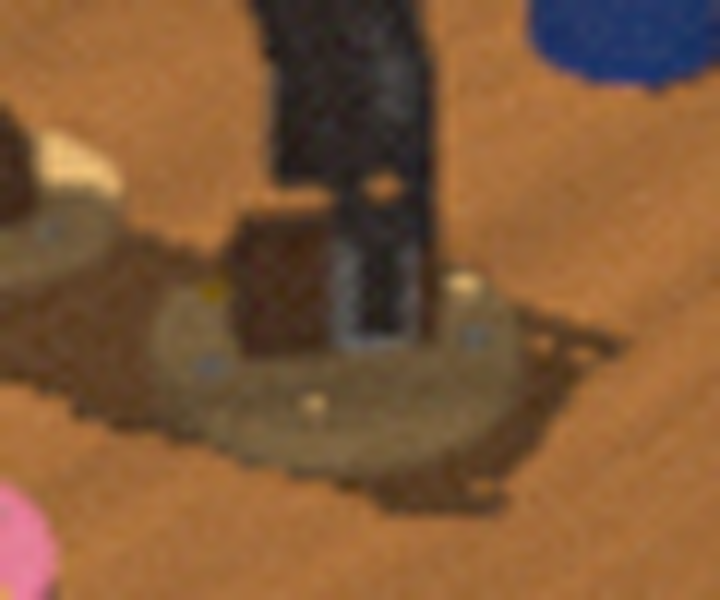

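Gripper straddles the bar: in the crop the near finger is at columns 332–420 and the bar runs from 235 to 435, both matching the projection. Closing.

Request:
send_rows:
  rows:
    - [0,0,0,0]
    - [0,0,0,0]
    - [0,0,0,0]
    - [0,0,0,0]
    - [0,0,0,0]
    - [0,0,0,0]
    - [0,0,0,0]
    - [0,0,0,0]
  jaw: 1
  newtons: 50

```text
time: 5.12
eef_pos: [0.4641, 0.258, 0.0431]
tcp_rot: [-0.454, 0.891, -0.0, 0.0]
contact_force: [0.4, -0.8, 3.6]
opening: 0.227
```

```bash
python3 st.py
```

```text
5.125 [0.4641 0.258  0.0431] yaw y 144.05 q [ 0.32  0.24  2.05 -0.    0.85 -2.2 ] [ 0.4 -0.8  3.6] 0.22712929769064838
```

Request:
send_rows:
  rows:
    - [0,0,0.1,0]
    - [0,0,0.25,0]
    - [0,0,0.4,0]
    - [0.05,-0.1,0.4,-0.02]
    - [0.1,-0.25,0.4,-0.045]
    - [0.1,-0.4,0.4,-0.07]
    - [0.1,-0.55,0.4,-0.095]
    - [0.1,-0.6,0.4,-0.12]
    - [0.1,-0.6,0.4,-0.145]
    - [0.1,-0.6,0.4,-0.17]
    - [0.1,-0.6,0.4,-0.195]
    - [0.1,-0.6,0.4,-0.2]
    - [0.1,-0.6,0.4,-0.2]

```text
time: 6.75
eef_pos: [0.4933, 0.0779, 0.1622]
tcp_rot: [0.155, 0.988, -0.0, -0.001]
contact_force: [-0.5, 0.1, -0.7]
opening: 0.224
```

```bash
python3 st.py
```

```text
6.75 [0.4933 0.0779 0.1622] yaw y 72.16 q [-0.05 -0.01  2.08  0.    1.08 -1.31] [-0.5  0.1 -0.7] 0.22418411000726832
```

Request:
send_rows:
  rows:
    - [0.03,-0.1,0,-0.025]
    - [0.06,-0.25,0,-0.05]
    - [0.118,-0.4,0,-0.075]
    - [0.118,-0.55,0,-0.1]
    - [0.118,-0.622,0,-0.125]
    - [0.118,-0.622,0,-0.15]
    - [0.118,-0.622,-0.1,-0.175]
    - [0.118,-0.622,-0.17,-0.203]
    - [0.118,-0.622,-0.17,-0.203]
    - [0.118,-0.622,-0.17,-0.203]
    - [0.118,-0.622,-0.17,-0.203]

```text
time: 8.12
eef_pos: [0.5301, -0.1091, 0.1132]
tcp_rot: [0.713, 0.701, 0.0, 0.001]
contact_force: [0.2, -0.7, -1.0]
opening: 0.223
```

```bash
python3 st.py;  python3 - <<'E'
from h import *
for n,r in(("scene",(220,190,350,320)),("top",(310,200,450,310))):
    im=imaging.read_camera(n)[:,:,::-1]; u0,v0,u1,v1=r
    cv2.imwrite(f"pics/{n}3f.png",im)
    cv2.imwrite(f"pics/{n}3.png",cv2.resize(im[v0:v1,u0:u1],None,fx=5,fy=5 if n=="top" else 4.6,interpolation=cv2.INTER_CUBIC))
E
```

```text
8.125 [ 0.5301 -0.1091  0.1132] yaw y -0.93 q [-0.39  0.15  2.01 -0.    0.98 -0.37] [ 0.2 -0.7 -1. ] 0.22335070037000596
```

View pics/scene3.png

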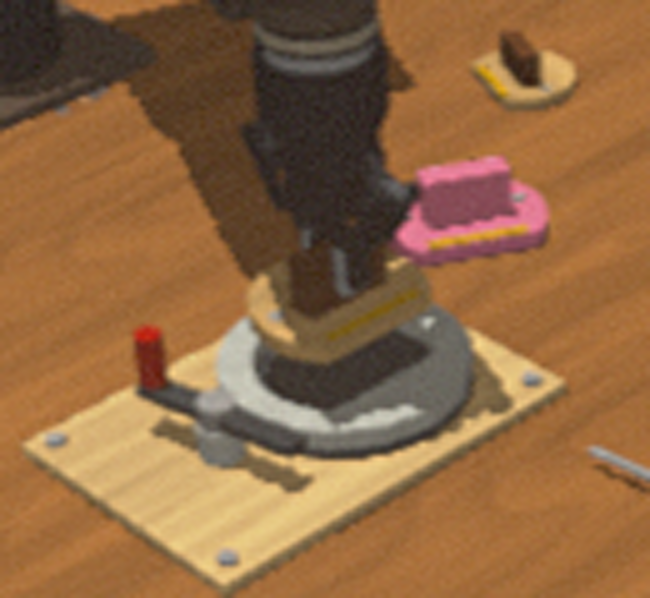

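View pics/top3.png

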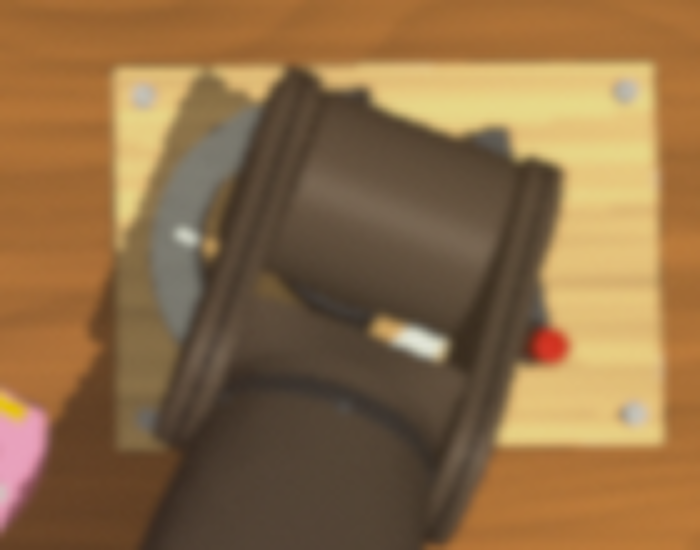

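```bash
cat > m4.py <<'E'
from h import *
S=4;n="scene"
def up(path):
    im=cv2.resize(cv2.imread(path),None,fx=S,fy=S,interpolation=cv2.INTER_CUBIC)
    return im,cv2.cvtColor(im,cv2.COLOR_BGR2HSV).astype(int)
px=lambda c:(np.asarray(c,float)+.5)/S-.5
M=lambda c:c.astype(np.uint8)*255
im,H=up("pics/scene0.png");s,v=H[...,1],H[...,2]
c=big(M((s<60)&(v>165)),[S*a for a in(255,240,325,292)]);P=plane(n,px(c),.035)
o=np.array([.5287,-.1088]);
Pk=P
(cx,cy,R),res=circ(P);print("ring scene",cx,cy,R,res.mean(),len(P))
c=big(M((s<70)&(v<130)),[S*a for a in(270,254,310,282)]);print(c.min(0)/S,c.max(0)/S)
# predicted template from TCP
t=np.array([.5301,-.1091]);a=np.radians(-.93);ex=np.array([np.cos(a),np.sin(a)]);ey=np.array([-ex[1],ex[0]])
z0=.0701
im3=cv2.imread("pics/scene3f.png")
big3=cv2.resize(im3[225:285,260:320],None,fx=12,fy=12,interpolation=cv2.INTER_CUBIC)
q=lambda p:tuple(((proj(n,p)-[260,225])*12+6).astype(int))
th=np.linspace(0,2*np.pi,200)
pts=[]
for z in(z0,z0+.015):
    C=np.c_[.055*np.cos(th),.055*np.sin(th)];C[:,0]=np.minimum(C[:,0],.036)
    L=np.array([q([*(t+c[0]*ex+c[1]*ey),z]) for c in C]);cv2.polylines(big3,[L],True,(255,0,0),1)
cv2.imwrite("pics/ov.png",big3)
E
python3 m4.py
```

```text
ring scene 0.5283792391221562 -0.10582250155164964 0.07686106401850988 0.0016977069261229368 521
[270.75 257.25] [306.75 278.75]
```

View pics/ov.png

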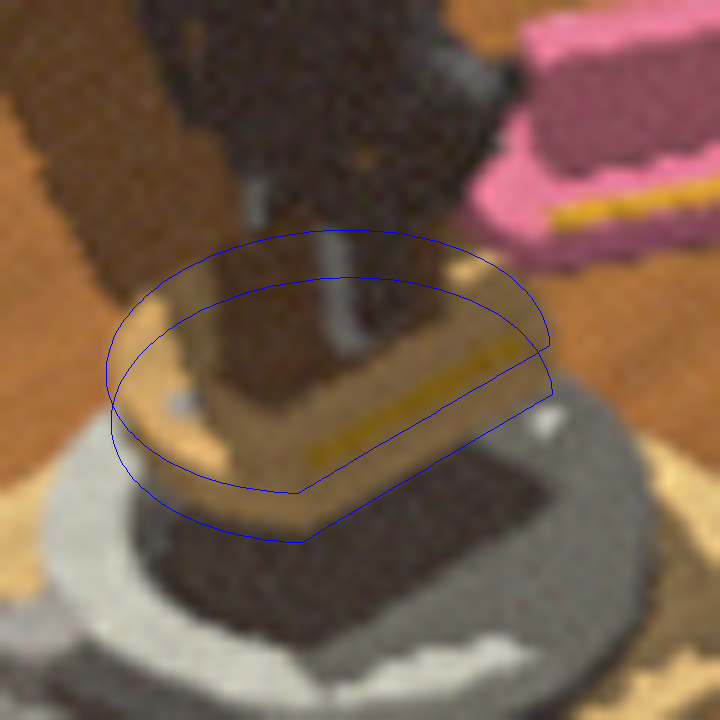

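```bash
cat > m5.py <<'E'
from h import *
n="scene"
im3=cv2.imread("pics/scene0.png")
B=cv2.resize(im3[245:295,255:325],None,fx=11,fy=11,interpolation=cv2.INTER_CUBIC)
q=lambda p:tuple(((proj(n,p)-[255,245])*11+5).astype(int))
t=np.array([.5286,-.1087]);a=np.radians(-1);ex=np.array([np.cos(a),np.sin(a)]);ey=np.array([-ex[1],ex[0]])
th=np.linspace(0,2*np.pi,200)
for r,f,z in((.078,1,.035),(.0565,.0375,.035),(.0565,.0375,.02)):
    C=np.c_[r*np.cos(th),r*np.sin(th)];C[:,0]=np.minimum(C[:,0],f)
    cv2.polylines(B,[np.array([q([*(t+c[0]*ex+c[1]*ey),z]) for c in C])],True,(255,0,0),1)
cv2.imwrite("pics/ov2.png",B)
E
python3 m5.py
```

```text
(no output)
```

View pics/ov2.png

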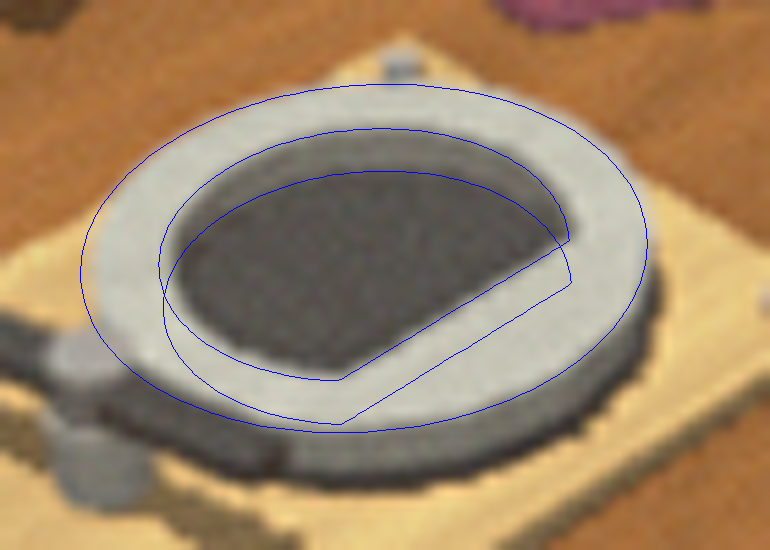

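Request:
send_rows:
  rows:
    - [-0.0047,0,-0.04,0]
    - [-0.0047,0,-0.07,0]
    - [-0.0047,0,-0.09,0]
    - [-0.0047,0,-0.09,0]
    - [-0.0047,0,-0.09,0]

```text
time: 8.85
eef_pos: [0.528, -0.1088, 0.0849]
tcp_rot: [0.713, 0.701, 0.0, 0.0]
contact_force: [0.2, -0.0, -1.2]
opening: 0.228
```

```bash
python3 st.py;  python3 - <<'E'
from h import *
n="scene"
im=imaging.read_camera(n)[:,:,::-1].copy();cv2.imwrite("pics/s5f.png",im)
s=monitor.get_state();p=s["eef_pos"]
F=11;o=np.array([255,238])
B=cv2.resize(im[238:292,255:325],None,fx=F,fy=F,interpolation=cv2.INTER_CUBIC)
B=cv2.convertScaleAbs(B,alpha=1.5)
sh=np.array([9,-3])
q=lambda p:tuple(((proj(n,p)-o)*F+5+sh).astype(int))
a=np.radians(-1);ex=np.array([np.cos(a),np.sin(a)]);ey=np.array([-ex[1],ex[0]])
th=np.linspace(0,2*np.pi,200)
z0=p[2]-.0431
for t,r,f,z,col in((p[:2],.055,.036,z0,(255,0,0)),(p[:2],.055,.036,z0+.015,(255,0,0)),([.5287,-.1088],.078,1,.035,(0,255,0)),([.5287,-.1088],.0565,.0375,.035,(0,255,0))):
    C=np.c_[r*np.cos(th),r*np.sin(th)];C[:,0]=np.minimum(C[:,0],f)
    cv2.polylines(B,[np.array([q([*(np.array(t)+c[0]*ex+c[1]*ey),z]) for c in C])],True,col,1)
cv2.imwrite("pics/ov3.png",B)
E
```

```text
8.85 [ 0.528  -0.1088  0.0849] yaw y -1.03 q [-0.39  0.19  2.02  0.    0.93 -0.37] [ 0.2 -0.  -1.2] 0.22800644753936197
```

View pics/ov3.png

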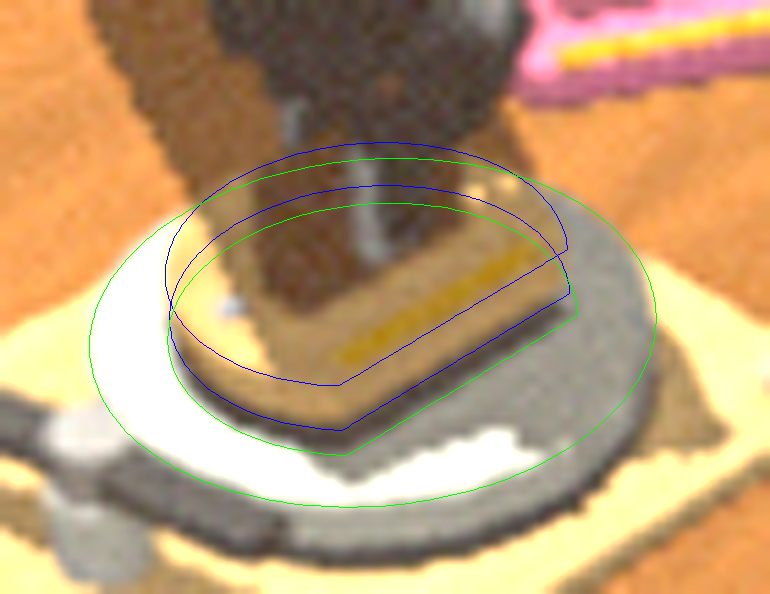

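Overlay agrees within ~0.5 px: the template (blue) sits above the pocket (green) with its flat parallel. Lowering slowly.

Request:
send_rows:
  rows:
    - [0.002,0,-0.008,0]
    - [0.002,0,-0.016,0]
    - [0.002,0,-0.024,0]
    - [0.002,0,-0.032,0]
    - [0.002,0,-0.038,0]
    - [0.002,0,-0.038,0]

```text
time: 9.65
eef_pos: [0.5283, -0.1087, 0.0732]
tcp_rot: [0.713, 0.701, -0.0, -0.0]
contact_force: [-0.4, 0.9, -2.1]
opening: 0.222
```

```bash
python3 st.py
```

```text
9.65 [ 0.5283 -0.1087  0.0732] yaw y -1.03 q [-0.39  0.21  2.03 -0.    0.91 -0.37] [-0.4  0.9 -2.1] 0.22215540842544945
```

Request:
send_rows:
  rows:
    - [0,0,-0.008,0]
    - [0,0,-0.016,0]
    - [0,0,-0.024,0]
    - [0,0,-0.03,0]
    - [0,0,-0.033,0]
    - [0,0,-0.033,0]

```text
time: 10.4
eef_pos: [0.5284, -0.1087, 0.0634]
tcp_rot: [0.713, 0.701, -0.0, -0.0]
contact_force: [0.2, 0.1, -1.2]
opening: 0.226
```

```bash
python3 st.py
```

```text
10.4 [ 0.5284 -0.1087  0.0634] yaw y -1.03 q [-0.39  0.22  2.03 -0.    0.89 -0.37] [ 0.2  0.1 -1.2] 0.22591944499626773
```

Request:
send_rows:
  rows:
    - [0,0,-0.003,0]
    - [0,0,-0.005,0]
    - [0,0,-0.005,0]

```text
time: 10.78
eef_pos: [0.5286, -0.1088, 0.0631]
tcp_rot: [0.713, 0.701, -0.0, -0.0]
contact_force: [-2.4, 0.7, 4.6]
opening: 0.226
```

```bash
python3 st.py
```

```text
10.775 [ 0.5286 -0.1088  0.0631] yaw y -1.02 q [-0.39  0.22  2.03 -0.    0.89 -0.37] [-2.4  0.7  4.6] 0.22630774541376378
```

Contact at exactly the expected seating height (TCP 0.0631). Release and lift.

Request:
send_rows:
  rows:
    - [0,0,0,0]
    - [0,0,0,0]
    - [0,0,0,0]
    - [0,0,0,0]
    - [0,0,0,0]
    - [0,0,0,0]
    - [0,0,0.1,0]
    - [0,0,0.25,0]
    - [0,0,0.4,0]
    - [0,0.2,0.4,0]
    - [0,0.4,0.4,0]
    - [0,0.6,0.4,0]
    - [0,0.6,0.4,0]
  jaw: 0

```text
time: 12.4
eef_pos: [0.5278, 0.0749, 0.182]
tcp_rot: [0.711, 0.703, 0.0, -0.0]
contact_force: [0.8, -0.3, -0.7]
opening: 1.003
```

```bash
python3 st.py
python3 - <<'E'
from h import *
for n,r in(("scene",(220,210,350,320)),("top",(320,200,450,310))):
    im=imaging.read_camera(n)[:,:,::-1]; u0,v0,u1,v1=r
    cv2.imwrite(f"pics/{n}6f.png",im)
    cv2.imwrite(f"pics/{n}6.png",cv2.resize(im[v0:v1,u0:u1],None,fx=5,fy=5,interpolation=cv2.INTER_CUBIC))
E
```

```text
12.4 [0.5278 0.0749 0.182 ] yaw y -0.7 q [-0.05  0.04  1.98  0.    1.12 -0.04] [ 0.8 -0.3 -0.7] 1.0030070815148493
```

View pics/scene6.png

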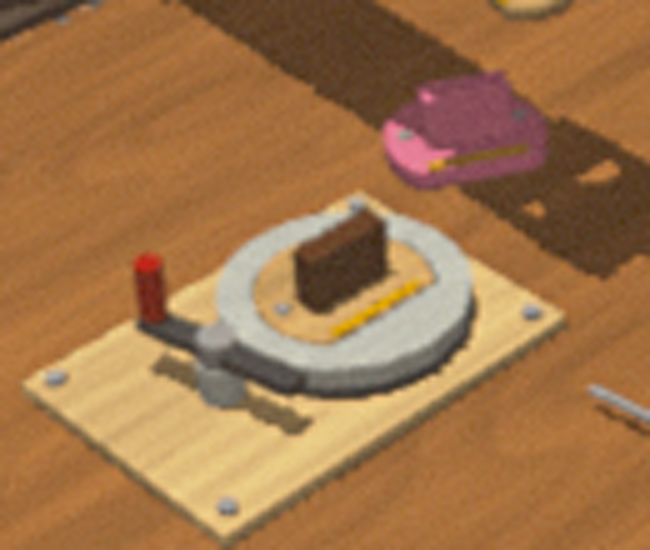

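View pics/top6.png

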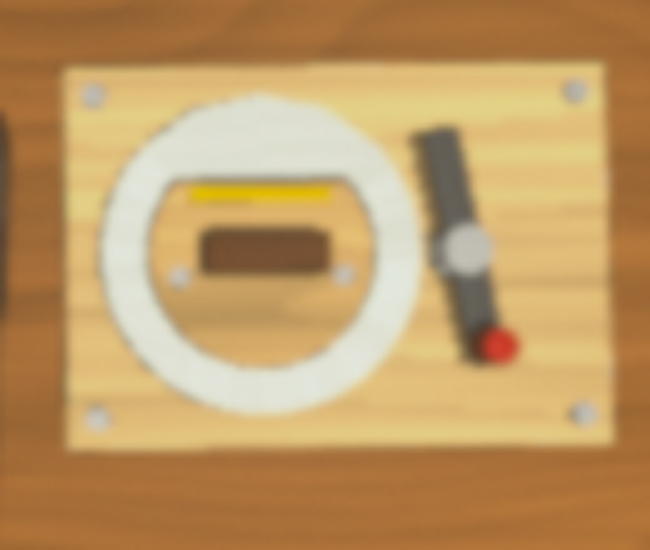

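The template is seated flush, flat to flat, with the catch still open. Next I grip the knob at about (0.480, -0.2136), jaws along its path.

Request:
send_rows:
  rows:
    - [-0.04,-0.1,0,-0.025]
    - [-0.08,-0.25,0,-0.05]
    - [-0.12,-0.4,0,-0.075]
    - [-0.16,-0.55,0,-0.1]
    - [-0.16,-0.7,0,-0.125]
    - [-0.16,-0.85,0,-0.15]
    - [-0.16,-0.96,0,-0.175]
    - [-0.16,-0.96,0,-0.2]
    - [-0.16,-0.96,0,-0.226]
    - [-0.16,-0.96,0,-0.226]
    - [-0.16,-0.96,0,-0.226]

```text
time: 13.88
eef_pos: [0.48, -0.2175, 0.182]
tcp_rot: [0.998, 0.067, -0.0, 0.0]
contact_force: [0.4, -1.1, 0.1]
opening: 0.999
```

```bash
python3 st.py
```

```text
13.875 [ 0.48   -0.2175  0.182 ] yaw y -82.33 q [-0.62  0.03  2.   -0.    1.12  0.82] [ 0.4 -1.1  0.1] 0.9991073871044841
```

Request:
send_rows:
  rows:
    - [0,0.0127,-0.05,0]
    - [0,0.0127,-0.15,0]
    - [0,0.0127,-0.25,0]
    - [0,0.0127,-0.32,0]
    - [0,0.0127,-0.353,0]
    - [0,0.0127,-0.353,0]

```text
time: 14.62
eef_pos: [0.4799, -0.2124, 0.0752]
tcp_rot: [0.998, 0.067, -0.001, -0.001]
contact_force: [0.2, 0.2, -0.6]
opening: 0.998
```

```bash
python3 st.py
python3 - <<'E'
from h import *
for n,r in(("scene",(220,210,350,320)),):
    im=imaging.read_camera(n)[:,:,::-1]; u0,v0,u1,v1=r
    cv2.imwrite(f"pics/{n}7.png",cv2.resize(im[v0:v1,u0:u1],None,fx=5,fy=5,interpolation=cv2.INTER_CUBIC))
E
```

```text
14.625 [ 0.4799 -0.2124  0.0752] yaw y -82.35 q [-0.61  0.18  2.06  0.    0.91  0.83] [ 0.2  0.2 -0.6] 0.9984680213557872
```

View pics/scene7.png

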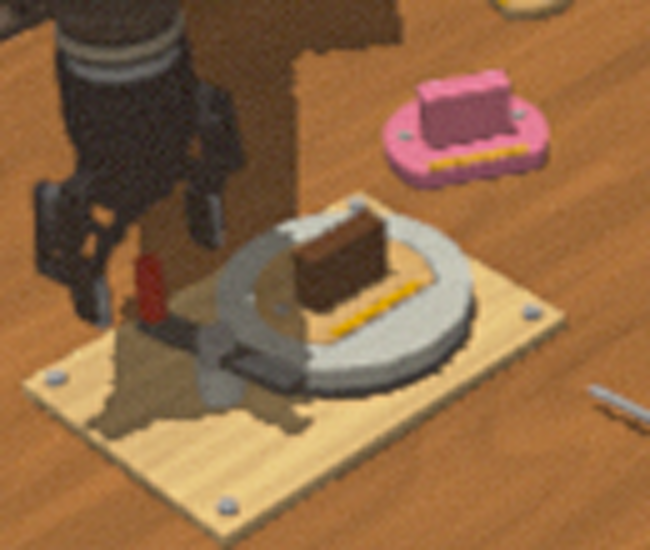

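The fingers straddle the knob: tips at (95,305) and (210,230), knob at (148,290).

Request:
send_rows:
  rows:
    - [0,0,0,0]
    - [0,0,0,0]
    - [0,0,0,0]
    - [0,0,0,0]
    - [0,0,0,0]
    - [0,0,0,0]
    - [0,0,0,0]
    - [0,0,0,0]
  jaw: 1
  newtons: 25

```text
time: 15.68
eef_pos: [0.4805, -0.2131, 0.0765]
tcp_rot: [0.998, 0.066, 0.0, 0.0]
contact_force: [-2.4, 0.1, 4.9]
opening: 0.198
```

```bash
python3 st.py
python3 - <<'E'
import numpy as np
P=np.array([.527,-.2068]);k0=np.radians(7.7)
s=P-.048*np.array([np.cos(k0),np.sin(k0)])
for d in range(10,91,10):
    k=np.radians(min(7.7+d,89.5));p=P-.048*np.array([np.cos(k),np.sin(k)]);print(d,((p-s)/.3).round(4),round((np.degrees(k)-7.7)/360,4))
E
```

```text
15.675 [ 0.4805 -0.2131  0.0765] yaw y -82.38 q [-0.61  0.17  2.06 -0.    0.91  0.83] [-2.4  0.1  4.9] 0.1983546623876927
10 [ 0.0061 -0.0272] 0.0278
20 [ 0.0169 -0.0529] 0.0556
30 [ 0.032  -0.0764] 0.0833
40 [ 0.0509 -0.0969] 0.1111
50 [ 0.0731 -0.1138] 0.1389
60 [ 0.0978 -0.1266] 0.1667
70 [ 0.1245 -0.1349] 0.1944
80 [ 0.1521 -0.1384] 0.2222
90 [ 0.1572 -0.1386] 0.2272
```

Request:
send_rows:
  rows:
    - [0.0025,-0.014,0.005,0.014]
    - [0.0061,-0.0272,0.005,0.0278]
    - [0.011,-0.04,0.005,0.042]
    - [0.0169,-0.0529,0.005,0.0556]
    - [0.024,-0.065,0.005,0.07]
    - [0.032,-0.0764,0.005,0.0833]
    - [0.041,-0.087,0.005,0.097]
    - [0.0509,-0.0969,0.005,0.1111]
    - [0.0509,-0.0969,0.005,0.1111]

```text
time: 16.8
eef_pos: [0.4957, -0.2421, 0.0767]
tcp_rot: [0.915, 0.403, 0.0, 0.0]
contact_force: [2.2, -1.7, -4.0]
opening: 0.195
```

```bash
python3 st.py
```

```text
16.8 [ 0.4957 -0.2421  0.0767] yaw y -42.48 q [-0.64  0.23  2.    0.    0.92  0.1 ] [ 2.2 -1.7 -4. ] 0.19478993975978395
```

Request:
send_rows:
  rows:
    - [0.0105,-0.009,0,0.014]
    - [0.0222,-0.0169,0,0.0278]
    - [0.034,-0.0238,0,0.042]
    - [0.0469,-0.0297,0,0.0556]
    - [0.06,-0.0342,0,0.07]
    - [0.0736,-0.038,0,0.0833]
    - [0.0875,-0.0403,0,0.097]
    - [0.1012,-0.0415,0,0.1111]
    - [0.1012,-0.0415,0,0.1111]
    - [0.1012,-0.0415,0,0.1111]

```text
time: 18.05
eef_pos: [0.5259, -0.2546, 0.0768]
tcp_rot: [0.723, 0.691, -0.0, 0.0]
contact_force: [3.4, -3.4, -8.4]
opening: 0.199
```

```bash
python3 st.py
```

```text
18.05 [ 0.5259 -0.2546  0.0768] yaw y -2.52 q [-0.62  0.29  1.92 -0.    0.94 -0.58] [ 3.4 -3.4 -8.4] 0.1991144433342035
```

Request:
send_rows:
  rows:
    - [0,0,0,0]
    - [0,0,0,0]
    - [0,0,0,0]
    - [0,0,0,0]
    - [0,0,0,0]
    - [0,0,0,0]
    - [0,0,0.1,0]
    - [0,0,0.25,0]
    - [0,0,0.4,0]
    - [0,-0.2,0.45,0]
    - [0,-0.4,0.45,0]
    - [0,-0.6,0.45,0]
    - [-0.1,-0.6,0.45,0]
    - [-0.1,-0.6,0.45,0]
  jaw: 0

```text
time: 19.8
eef_pos: [0.4945, -0.4352, 0.2114]
tcp_rot: [0.723, 0.691, 0.0, -0.001]
contact_force: [0.2, -0.1, -0.5]
opening: 1.002
```

```bash
python3 st.py
python3 - <<'E'
from h import *
for n,r in(("scene",(220,210,350,320)),("top",(320,200,450,310))):
    im=imaging.read_camera(n)[:,:,::-1]; u0,v0,u1,v1=r
    cv2.imwrite(f"pics/{n}8f.png",im)
    cv2.imwrite(f"pics/{n}8.png",cv2.resize(im[v0:v1,u0:u1],None,fx=5,fy=5,interpolation=cv2.INTER_CUBIC))
E
```

```text
19.8 [ 0.4945 -0.4352  0.2114] yaw y -2.56 q [-0.88  0.28  1.65  0.    1.21 -0.83] [ 0.2 -0.1 -0.5] 1.0019073810886363
```

View pics/top8.png

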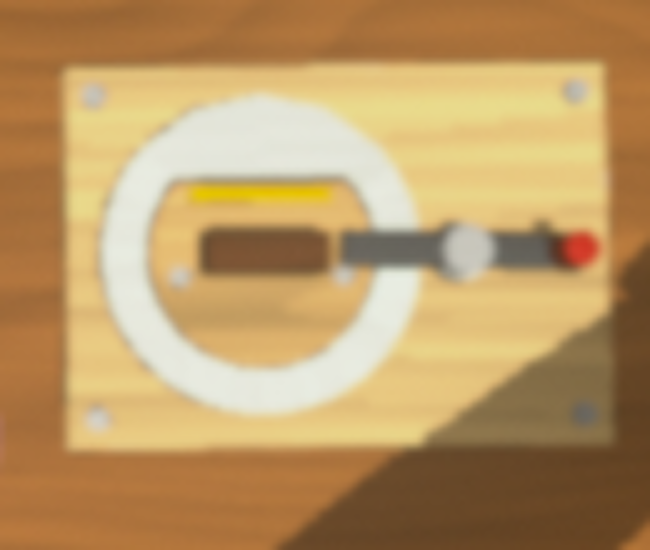

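View pics/scene8.png

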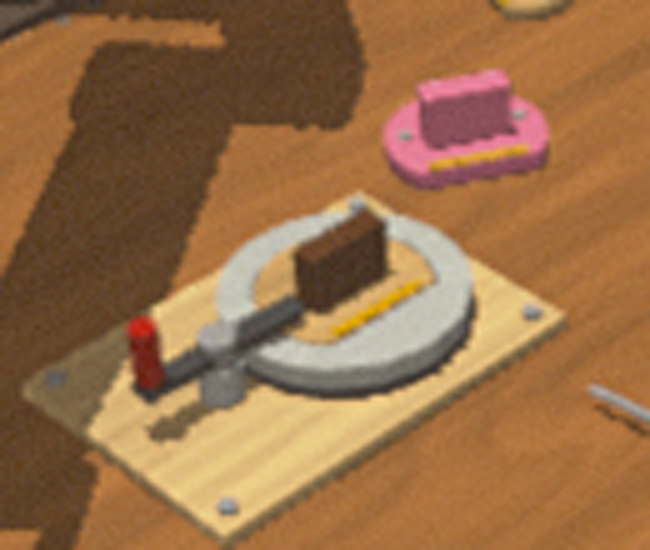

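View pics/top8f.png

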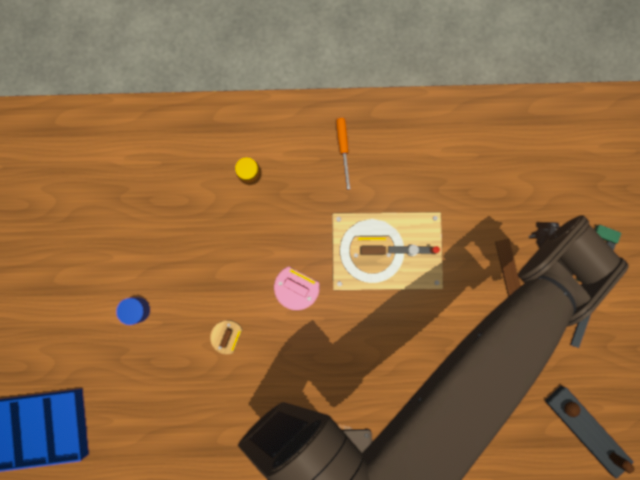

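The catch lies over the template at about 90°, the template is flush, the bystanders haven't moved and the arm is clear. Handing in.

```bash
python3 -c "
from plant import workorder; print(workorder.sign_off())"; python3 st.py
```

```text
the job is handed in; nothing more can be done
None
the job is handed in; nothing more can be done
```

The template is seated in the jig pocket with the catch closed over it, and the job is handed in, at about 20 s of the 56 s allowed. No verdict was reported.

**What I did:**
- I picked the larger wooden disc, at pixel (223,281) in the top view, and left the pink one and the smaller wooden one alone.
- I gripped it by its bar and turned it about −145° so its flat faced the pocket's flat.
- I lowered it slowly until light contact (about 5 N) at the expected seating height, then let go.
- I gripped the red knob, swung the catch round, let go and moved the arm clear.

**Last checks:**
- **Template:** it lay level and flush with the ring, flat against flat, both after release and after the catch was closed.
- **Catch:** the gripper position on release puts it at about 1.57 rad. The final pictures show its nose over the template's edge.
- **Bystanders:** jar, screwdriver and pot are at their starting pixels. The bridge blank is partly hidden by the arm, but what shows is in place.
- **Arm:** the external force read about zero, with the gripper open 0.21 m above the bench.

**Disagreements:**
- **Cameras:** the two views differed by about 2–3 mm on where the ring was. I used the top camera for position and the scene camera only for relative checks.
- **First template outline:** the first outline fit was poor, with a mean error of 6.6 mm. I redid it to 0.2 mm before gripping.

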